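# Photograph a sorted dish in the dish imager

### The job

Photograph the dish that is already in the imager, only pressing with the closed fingertips: push the open camera hood down until its catch snaps it fully shut, then press the raised half of the lamp rocker to switch the lamp on, and last press the long bar key of the trigger pad all the way down, keep it down for a full second and let it go. The lamp goes on only with the hood shut, and the bar key is pressed only with the lamp on; do not press the pad's small round key, do not swing the hood up wide open, pick nothing up, and leave the pad, the dish and everything else where they lie.

Things in the scene. Friction and masses are not known exactly. Their poses are not given: they have to be found in the camera images.
- imager: dish imager, fixed to the bench: a white box with a grey hood, 255 (x) by 190 (y) mm with an open chamber (a glass dish in it), a hood hinged along its rear top edge and a flat front apron 66 mm high with the lamp rocker. Origin: on the bench, z up, -x is its front (apron side), y to its left seen from the robot. The apron reaches from x = -147 to -70, the box to x = +115.
- hood_part (a joint): hood angle, rad: 0 fully shut, grows as it opens; starts at 0.55 to 0.85, must not pass 0.95. The hood stays where it is left (stiff hinge, 1 to 3 N at the lip push it down). From about 0.08 rad a spring roller catch resists (about 12 N at the lip); below 0.03 rad it pulls the hood down to 0 and keeps it there. Unlatched it rests about 12 mm open at the front.
- hood_lip (a point): top of the hood's front finger lip, at its middle; moves with the hood. The lip is 64 mm wide along y, 18 mm deep and 5 mm thick, its top level with the hood's top. Shut, the point is 118 mm above the bench. The point's x axis points to the hinge along the hood, z out of the hood's top. A black camera barrel (54 mm wide, 40 mm high) stands on the hood, 88 mm behind this point
- hood_hinge (a point): middle of the hood's hinge line, fixed on the imager, 88 mm above the bench; the hinge line runs along the imager's y. hood_lip turns about it: shut, it is 173 mm in front of and 30 mm above it
- rocker_part (a joint): lamp rocker, rad: 0 off (its front half, on the robot's side, stands up), 0.4 on (the front half is pressed level). It has an over-centre spring: 4 to 9 N on the raised end, snaps over after half of the travel and stays
- rocker_press (a point): point on the top of the rocker's front half, 16 mm in front of its pivot line; the rocker is black, 40 mm long along the imager's x and 22 mm wide, on the left of the apron. Off, the point is about 78 mm above the bench, on about 72 mm. Press straight down here with the fingers' broad side (22 mm) along the imager's x
- pad: trigger pad, loose on the bench, 0.4 kg: a low grey block, 66 (x) by 126 (y) mm and 22 mm high on a rubber foot, with two black keys on top. Origin: middle of its underside, z up. The bar key is centred at y = -24 mm, the round key at y = +40 mm
- bar_top (a point): middle of the top of the long bar key (18 by 40 mm, long along the pad's y), 29 mm above the bench when up
- bar_part (a joint): bar key, m: 0 up, 0.004 fully down; springs back; 2 N to start, 4 N fully down
- round_top (a point): middle of the top of the small round key (20 mm across), 29 mm above the bench: leave it alone
- round_part (a joint): round key, m: 0 up, 0.004 down: leave it alone
- dish_in: round glass dish with insects, 84 mm across and 26 mm high, loose inside the imager's chamber; origin at the middle of its underside
- dish_out: another round glass dish, 90 mm across and 28 mm high, loose on the bench; bystander
- foam: white foam tile, 53 by 70 by 19 mm, loose; bystander
- forceps: steel forceps, 113 mm, lying on the bench; bystander
- vial: small vial with a black cap, 16 mm across and 51 mm high, standing; bystander
- marker: grey marker pen, 126 mm, lying; bystander
- mason_jar: open glass jar, 73 mm across and 118 mm high; bystander
Not all that is in view belongs to the job. Leave any orange look-alike of the pad alone.

How it is judged (in metres and radians):
On the way, in this order (a step that is already met when the one before it is completed fails the run):
1. the hood is pushed fully shut and caught (value of joint hood_part below 0.02 rad), for 0.2 s.
2. the lamp rocker is switched on (value of joint rocker_part above 0.34 rad), for 0.2 s.
3. the bar key is held down (value of joint bar_part above 0.0028 m), for 0.8 s.
At the end, for the whole second after the job is handed in: the hood is fully shut (under 0.02 rad), the rocker is on (over 0.34 rad), both pad keys are up, the pad lies still within 25 mm of where it was and the dish in the imager within 15 mm (value of joint hood_part below 0.02 rad and value of joint rocker_part above 0.34 rad and value of joint each of bar_part, round_part below 0.001 m and distance of pad from where it was at the start of the episode below 0.025 m and linear speed of pad below 0.02 m/s and distance of dish_in from where it was at the start of the episode below 0.015 m); the robot touches nothing.
It fails at once if lamp switched on while the hood is open (value of joint rocker_part above 0.3 rad and value of joint hood_part above 0.03 rad).
It fails at once if bar key pressed with the hood open or the lamp off (value of joint bar_part above 0.002 m and (value of joint rocker_part below 0.3 rad or value of joint hood_part above 0.03 rad)).
It fails at once if round key pressed (value of joint round_part above 0.002 m).
It fails at once if hood opened further, or pad lifted or shoved (value of joint hood_part above 0.95 rad or (height (world z) of pad above 0.012 m or distance of pad from where it was at the start of the episode above 0.03 m)).
It fails at once if dish in the imager or a bystander moved (distance of dish_in from where it was at the start of the episode above 0.02 m or distance of any of dish_out, foam, forceps, vial, marker, mason_jar from where it was at the start of the episode above 0.03 m).
It also fails if it takes over 45 s, if anything falls off the work surface, if the arm or the gripper's body presses on something with over 40 N, if the wrist force passes 120 N, or if a joint passes its speed limit or range.

### The arm

A 6-joint arm with a two-finger parallel gripper is mounted at the origin on a cart in front of the work surface, level with it; the furniture and walls round the work are solid. World frame = base frame: x ahead of the robot, y to its left, z up, the work surface at z = 0. Lengths are in m, angles in degrees, forces in N, time in s.
With the tool pointing down it reaches from about 0.4 to 0.825 m from the base axis. Payload 7 kg.
Tool frame: the origin (TCP) lies on the centre line of the jaws, within the pads' length; the fingertips stand 8 mm ahead of it and the grasp point (between the pads) lies 11 mm behind it; z points along the fingers, y is the line along which they close (so a half turn about z gives the same grasp; the last joint's range is limited). The gripper opens to 88 mm and grips with 3 to 60 N. Pads are 19 mm wide; open, the fingers measure 130 mm over their backs; the gripper's body (78 mm by 193 mm) begins 47 mm behind the grasp point.
Start: joints at [88.7, 20.546, 0.682, 0, -70.136, -16.507], TCP at [0.206, 0.643, 0.206] pointing down, gripper open.
Joint ranges: [-176.03, 176.03], [-82.01, 121.73], [-58.28, 71.71], [-173.87, 95.51], [-174.79, -0.11], [-173.66, 173.66]. Speed limits (degrees/s): [136.94, 136.94, 172.46, 180, 180, 180].

### API

Orientations are given as [roll, pitch, yaw] about the fixed x, y, z axes, in that order (R = Rz(yaw) Ry(pitch) Rx(roll)).
In Python, from plant import r gives the robot as it stands.
- The arm moves only by the tool carry_out, never from a script. Its argument "targets" is a list of rows, each a list of 6 numbers: the shift along the tool's x, y, z scaled (see below), then the turn, a rotation vector about the tool's x, y, z scaled (see below). A call has 1 to 5 rows; each row shifts and turns the commanded pose from where the row before left it, along the tool's axes as they then stand; what a row does not reach is not made up. The controller multiplies each number of a shift by 0.5 m and each number of a turn by 60 degrees. A row lasts 1/8 s, in which the tool goes at most 62.5 mm and 10.7 degrees, less where a joint would pass 70% of its speed; a pose out of reach is approached as far as the arm can. A call with a number of a shift or a turn outside -1 to 1 is refused whole. A call with a gripper value outside its range is refused whole. "hand" is the opening, from 0 (shut) to 1 (fully open), set as the call begins (left out, the last holds). The fingers move at their own pace and stop on an object; "squeeze" is the grip in N (left out, the last holds). Time passes only in rows, so rows that do not move let the fingers close. It gives the time, the measured TCP pose, the force, the opening and the grip force at its end, in the units of the state.
- r.get_state(): the state, without advancing time (a new reading comes with each control period).
- r.capture(name): name is "scene" or "top" or "wrist"; returns the picture (400x640x3 uint8, red, green, blue); there is no depth.
- r.camera_info(name): a dict with "K" (3x3 intrinsics, pixels), "eye" and "attitude" of the camera in the world. Camera axes: x right, y down, z forward; pixel columns grow to the right and rows downward; lengths in m; the calibration is good to about 2 mm. A picture is of the moment at which its call begins: read the wrist's pose just before it. camera_info takes no time and is no camera call; for the wrist camera it gives the pose at the moment of the call.
- r.close_job(): hands the job in; it is judged then, once.
The state is a dict: "time_s": time; "joints": joint angles; "qd": joint speeds; "joint_torque": joint torques, N m; "tcp_pos": TCP position; "eef_rot": TCP orientation; "contact_force": force on the tool from outside, world axes, zero at the start; "moment": the same for the moment, N m; "gripper_width": finger opening in m; "gripper_force": force on a finger pad.
Only numpy, scipy, OpenCV 4.12 (cv2) and the standard library are available. Lean on these libraries where they do the work, as an engineer would, in place of code of your own. Each camera call takes 0.05 s, during which the arm holds its last target. There are 200 camera calls.

## Working session

There is one attempt and no reset: what is moved stays moved. The work goes in short steps, Python scripts to look and compute and a tool call to move; the robot and the scene stay as the last step left them, time stands still between calls to the robot, and variables do not carry over. Pictures are saved under pics/ and viewed, at most 10 in all, crops included, and the job is handed in when it is done.

Besides the shell and the picture viewer there is one more tool, called after ">>>" by a JSON object that holds its "method" and its "body", one argument or row to a line. carry_out: Moves the arm, as the interface text tells. Its arguments: {"type":"object","properties":{"targets":{"type":"array","items":{"type":"array","items":{"type":"number","minimum":-1,"maximum":1}}},"hand":{"type":"number"},"squeeze":{"type":"number"}},"required":["targets"]}

```bash
ls; mkdir -p pics
python3 - <<'E'
from plant import r
import cv2,json
for n in("scene","top","wrist"):
    c=r.camera_info(n); print(n,{k:(v.tolist() if hasattr(v,'tolist') else v) for k,v in c.items()})
    cv2.imwrite(f"pics/{n}0.png",r.capture(n)[:,:,::-1])
print(r.get_state())
E
```

```text
pics
scene {'K': [[371.33616898145107, 0.0, 320.65416409608326], [0.0, 371.33616898145107, 200.5925215767603], [0.0, 0.0, 1.0]], 'eye': [-0.1784328580767088, -0.8301281115707417, 0.8605358855759341], 'attitude': [-126.85153136633244, -0.3225334422634651, -42.790650330985336]}
top {'K': [[461.29982897786317, 0.0, 315.0776585321125], [0.0, 461.29982897786317, 200.08824578141997], [0.0, 0.0, 1.0]], 'eye': [-0.337306330932984, -0.05187043499090502, 1.7279572475263392], 'attitude': [-153.6740144646509, -0.5399480834041713, -91.83674260040607]}
wrist {'K': [[340.1565838342179, 0.0, 316.5655697400978], [0.0, 340.1565838342179, 195.55621303110968], [0.0, 0.0, 1.0]], 'eye': [0.2800797213730126, 0.6192170627332835, 0.38513366650635134], 'attitude': [163.35939501828656, -0.0535980267721536, -107.86394138754481]}
{'time_s': 0.15, 'joints': array([ 8.86994444e+01,  2.05827012e+01,  6.44219240e-01, -1.35778825e-02,
       -7.01364509e+01, -1.65061904e+01]), 'qd': array([-0.05776216, -0.08771984,  0.11736735,  0.11721138,  0.01626791,
       -0.09408837]), 'joint_torque': array([-3.27643225e-03, -5.83269954e+01,  2.93291849e+01,  7.00123921e+00,
        8.76434846e-03, -1.04472210e-04]), 'tcp_pos': array([0.20634167, 0.64225518, 0.20562122]), 'eef_rot': array([ 1.79924528e+02, -9.05199321e-03, -1.78113619e+01]), 'contact_force': array([-0.254966  , -0.32334771,  0.07458692]), 'moment': array([ 0.01344109, -0.01508349,  0.01765481]), 'gripper_force': 0.0, 'gripper_width': 0.08736833861934981}
```

View pics/scene0.png

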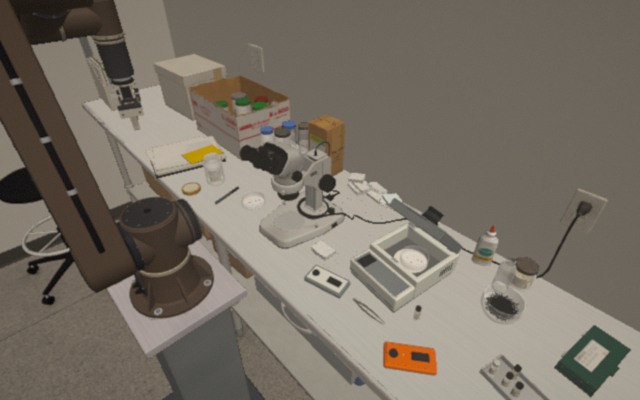

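View pics/top0.png

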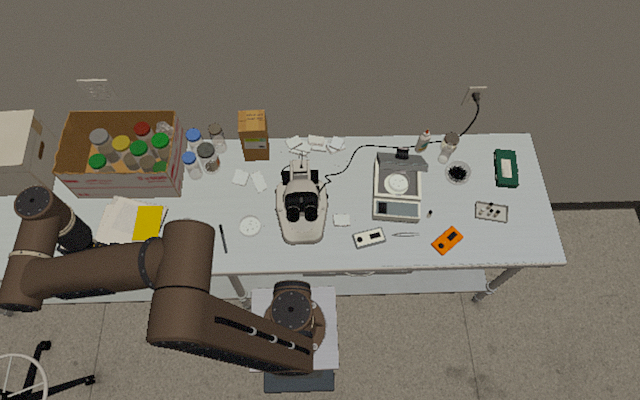

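The scene picture shows the grey pad at (328,281), the orange look-alike at (410,358) and the imager at (405,262) with its hood open and the barrel at (432,215). In the top picture the pad is at (369,238), the look-alike at (447,240) and the imager at (398,190). The pad candidates are the grey block, the orange block and the slide tray at top (491,211). By the description it is the grey block. Next I check it in one close crop.

Run:
```python
import cv2,numpy as np
a=cv2.imread('pics/scene0.png')[190:320,300:470]; b=cv2.imread('pics/top0.png')[140:255,345:435]
a=cv2.resize(a,None,fx=4,fy=4,interpolation=cv2.INTER_CUBIC)[:, :680]
cv2.imwrite('pics/c1.png',a)
cv2.imwrite('pics/c2.png',cv2.resize(b,None,fx=5,fy=5,interpolation=cv2.INTER_CUBIC))
```

```text
(no output)
```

View pics/c1.png

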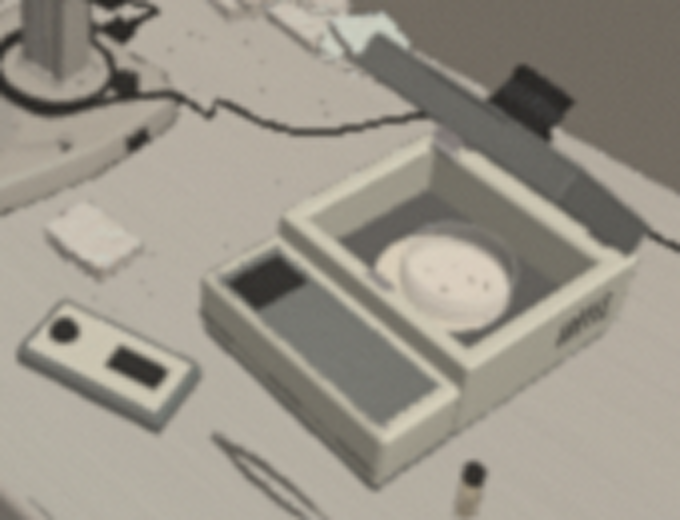

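View pics/c2.png

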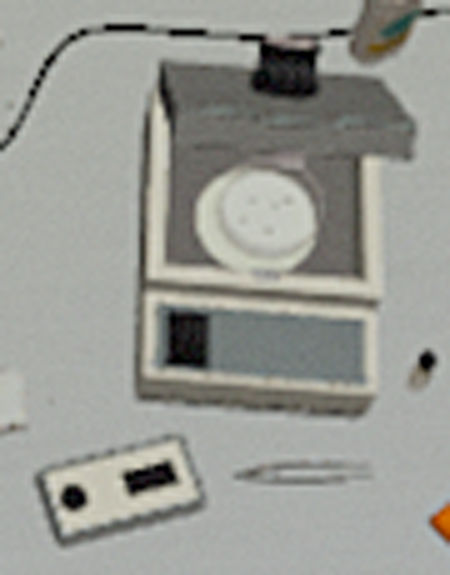

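The first crop confirms the grey pad, with its round key at (64,330) and its bar at (137,366). It also shows the rocker at (265,280), the hood lip to the upper left, and the apron and rim corners. The second crop shows the rocker at (188,340), the bar at (151,477), the round key at (74,497) and the hood's front edge along y≈140–165.

```bash
cat > h.py <<'E'
import numpy as np,cv2
from scipy.spatial.transform import Rotation as R
from plant import r
def ray(n,p,info=None):
    c=info or r.camera_info(n); d=np.linalg.inv(np.array(c['K']))@[p[0],p[1],1]
    return np.array(c['eye']),R.from_euler('xyz',c['attitude'],degrees=True).as_matrix()@d
def onz(n,p,z,info=None):
    e,d=ray(n,p,info); return e+d*(z-e[2])/d[2]
def tri(a,b):
    A=0;B=0
    for e,d in(a,b):
        d=d/np.linalg.norm(d);P=np.eye(3)-np.outer(d,d);A=A+P;B=B+P@e
    return np.linalg.solve(A,B)
S=lambda u,v:(300+u/4-.4,190+v/4-.4)
T=lambda u,v:(345+u/5-.4,140+v/5-.4)
E
python3 - <<'E'
from h import *
np.set_printoptions(precision=4,suppress=True)
for n,x0,x1,y0,y1 in(('scene',303,352,265,298),('top',353,387,226,250),('scene',350,380,250,270),('top',375,392,200,215)):
    g=cv2.imread(f'pics/{n}0.png').max(2)[y0:y1,x0:x1]
    k,l,s,c=cv2.connectedComponentsWithStats((g<75).astype('uint8'))
    for i in range(1,k):
        if s[i,4]>6: p=c[i]+[x0,y0]; print(n,p,s[i,4],onz(n,p,.029),onz(n,p,.072))
for nm,s,t,z in(('apFL',(203,285),(140,385),.066),('apFR',(375,462),(367,400),.066),('rimFL',(285,218),(147,278),.09),('rimFR',(465,360),(378,300),.09),('barrel tip',(545,88),(288,50),.2),('hoodbackL/lip?',(372,45),(165,65),.2)):
    print(nm,onz('scene',S(*s),z),onz('top',T(*t),z),tri(ray('scene',S(*s)),ray('top',T(*t))))
E
```

```text
scene [315.5    272.2727] 22 [ 0.3263 -0.2692  0.029 ] [ 0.3002 -0.2982  0.072 ]
scene [333.8103 281.431 ] 58 [ 0.3418 -0.3311  0.029 ] [ 0.3149 -0.3569  0.072 ]
top [374.5135 235.1622] 37 [ 0.3409 -0.3255  0.029 ] [ 0.3237 -0.3185  0.072 ]
top [359.2778 238.8889] 18 [ 0.3268 -0.2638  0.029 ] [ 0.31   -0.2585  0.072 ]
scene [366.2791 260.2403] 129 [ 0.4745 -0.3384  0.029 ] [ 0.4408 -0.3638  0.072 ]
top [382.3258 207.4157] 89 [ 0.4615 -0.3683  0.029 ] [ 0.4413 -0.3603  0.072 ]
apFL [ 0.4091 -0.3303  0.066 ] [ 0.4051 -0.319   0.066 ] [ 0.4143 -0.3223  0.0535]
apFR [ 0.3771 -0.5146  0.066 ] [ 0.3871 -0.4972  0.066 ] [ 0.3977 -0.5039  0.0387]
rimFL [ 0.4866 -0.3394  0.09  ] [ 0.4876 -0.3289  0.09  ] [ 0.4953 -0.3316  0.0779]
rimFR [ 0.4715 -0.5128  0.09  ] [ 0.463  -0.5109  0.09  ] [ 0.4662 -0.5126  0.0911]
barrel tip [ 0.6309 -0.4465  0.2   ] [ 0.629  -0.4386  0.2   ] [ 0.6361 -0.442   0.1929]
hoodbackL/lip? [ 0.58   -0.3308  0.2   ] [ 0.6178 -0.3409  0.2   ] [ 0.5993 -0.3323  0.202 ]
```

Run:
```python
from h import *
np.set_printoptions(precision=3,suppress=True)
for nm,s,t in(('eyeL',(248,152),(293,214)),('headtop',(285,137),(300,168)),('jar',(213,160),(222,140)),('brownbox',(325,120),(253,112))):
    print(nm,tri(ray('scene',s),ray('top',t)))
print(onz('scene',(213,180),0.0))
def path(P):
    p=np.array(P[0],float); 
    Rt=R.from_euler('xyz',[180,0,-17.8],degrees=True).as_matrix()
    for q in P[1:]:
        d=Rt.T@(np.array(q)-p); print(q,d/.5, np.linalg.norm(d)/.0625); p=np.array(q)
path([(.206,.643,.206),(.3,.52,.4),(.48,.25,.45),(.50,-.1,.45),(.46,-.43,.42)])
```

```text
eyeL [ 0.301 -0.012  0.338]
headtop [ 0.442 -0.032  0.357]
jar [0.442 0.237 0.285]
brownbox [0.773 0.148 0.245]
[0.371 0.416 0.   ]
(0.3, 0.52, 0.4) [ 0.254  0.177 -0.388] 3.971127799504821
(0.48, 0.25, 0.45) [ 0.508  0.404 -0.1  ] 5.253265651002241
(0.5, -0.1, 0.45) [0.252 0.654 0.   ] 5.609135405746593
(0.46, -0.43, 0.42) [0.126 0.653 0.06 ] 5.340262165849163
```

>>> {"method": "carry_out", "body": {
  "targets": [
    [0.05,0.035,-0.1,0,0,0],
    [0.05,0.035,-0.1,0,0,0],
    [0.05,0.035,-0.1,0,0,0],
    [0.05,0.035,-0.1,0,0,0],
    [0.05,0.035,-0.1,0,0,0]
  ],
  "hand": 0,
  "squeeze": 20
}}

```text
time_s: 0.78
tcp_pos: [0.2991, 0.5199, 0.458]
eef_rot: [180.0, 0.0, -17.8]
contact_force: [0.6, 0.6, 0.2]
gripper_width: 0.043
gripper_force: 0.0
```

>>> {"method": "carry_out", "body": {
  "targets": [
    [0.09,0.07,-0.02,0,0,0],
    [0.09,0.07,-0.02,0,0,0],
    [0.09,0.07,-0.02,0,0,0],
    [0.09,0.07,-0.02,0,0,0],
    [0.09,0.07,-0.02,0,0,0]
  ]
}}

```text
time_s: 1.4
tcp_pos: [0.4599, 0.2839, 0.5067]
eef_rot: [-180.0, 0.0, -17.8]
contact_force: [1.0, 0.2, -0.4]
gripper_width: 0.0005
gripper_force: 0.0
```

>>> {"method": "carry_out", "body": {
  "targets": [
    [0.05,0.11,0,0,0,0],
    [0.05,0.11,0,0,0,0],
    [0.05,0.11,0,0,0,0],
    [0.05,0.11,0,0,0,0],
    [0.05,0.11,0,0,0,0]
  ]
}}

```text
time_s: 2.02
tcp_pos: [0.4939, -0.0163, 0.5064]
eef_rot: [-180.0, -0.0, -17.8]
contact_force: [1.1, 0.8, -0.4]
gripper_width: 0.0004
gripper_force: 0.0
```

>>> {"method": "carry_out", "body": {
  "targets": [
    [0.04,0.11,0,0,0,0],
    [0.04,0.11,0,0,0,0],
    [0.04,0.11,0,0,0,-0.06],
    [0.01,0.11,0.02,0,0,-0.06],
    [0.01,0.11,0.02,0,0,-0.06]
  ]
}}

```text
time_s: 2.65
tcp_pos: [0.4866, -0.3011, 0.486]
eef_rot: [-180.0, -0.0, -6.9]
contact_force: [1.2, -0.1, 0.1]
gripper_width: -0.0001
gripper_force: 0.0
```

>>> {"method": "carry_out", "body": {
  "targets": [
    [-0.02,0.08,0.03,0,0,0],
    [-0.02,0.08,0.03,0,0,0],
    [-0.02,0.08,0.03,0,0,0],
    [0,0,0,0,0,0],
    [0,0,0,0,0,0]
  ]
}}

```text
time_s: 3.28
tcp_pos: [0.4426, -0.4149, 0.4413]
eef_rot: [-180.0, 0.0, -7.0]
contact_force: [-0.3, 0.4, 0.0]
gripper_width: 0.0002
gripper_force: 0.0
```

Run:
```python
from h import *
import pickle
i=r.camera_info('wrist'); im=r.capture('wrist'); pickle.dump(i,open('w1.pkl','wb'))
cv2.imwrite('pics/w1.png',im[:,:,::-1]); print(i['eye'],i['attitude'],r.get_state()['tcp_pos'])
```

```text
[ 0.51949299 -0.4239602   0.62086958] [ 1.63341315e+02  4.36402354e-02 -9.70976047e+01] [ 0.44293725 -0.4144823   0.44174978]
```

View pics/w1.png

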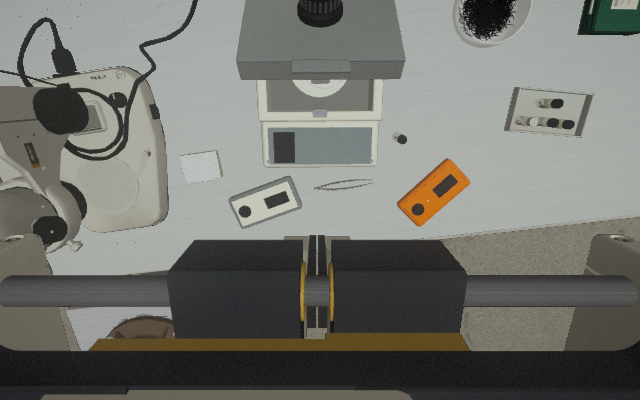

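The wrist view shows the hood lip at about (322,66), the rocker at (284,147), the bar key at (276,200) and the round key at (245,211). The apron corners are at (263,166) and (377,166), and the closed fingertips are at (317,240). Next: one zoom on the hood and rocker.

Run:
```python
import cv2
a=cv2.imread('pics/w1.png')[0:185,225:415]
cv2.imwrite('pics/c3.png',cv2.resize(a,None,fx=3.2,fy=3.2,interpolation=cv2.INTER_CUBIC))
```

```text
(no output)
```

View pics/c3.png

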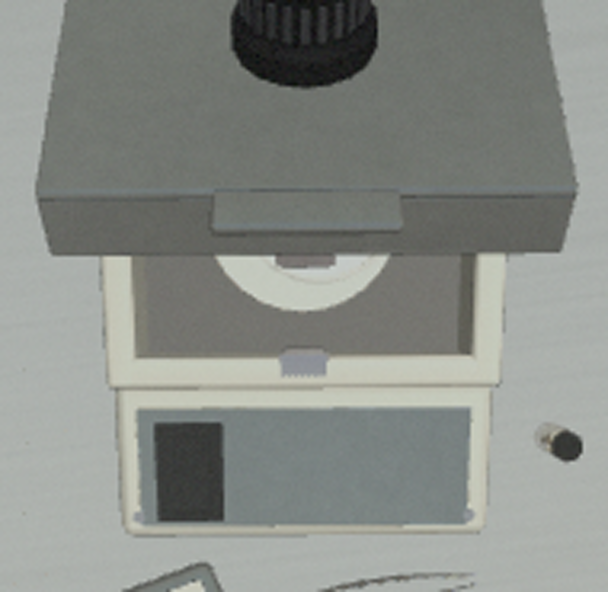

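Run:
```python
from h import *
import pickle
np.set_printoptions(precision=4,suppress=True)
i=pickle.load(open('w1.pkl','rb'))
g=cv2.imread('pics/w1.png').max(2)
for nm,x0,x1,y0,y1,z in(('pad',232,298,185,225,.029),('rock',268,300,128,165,.075)):
    k,l,s,c=cv2.connectedComponentsWithStats((g[y0:y1,x0:x1]<50).astype('uint8'))
    for j in range(1,k):
        if s[j,4]>30:
            m=cv2.minAreaRect(np.argwhere(l==j)[:,::-1].astype(np.float32))
            print(nm,c[j]+[x0,y0],s[j],m[1:],onz(0,c[j]+[x0,y0],z,i))
for p,z in(((263,166.5),.066),((377,166.5),.066),((263,121),.066),((381,121),.066)): print(p,onz(0,p,z,i))
for p in((322,66),):
  for z in(.2,.22,.24): print(p,z,onz(0,p,z,i))
```

```text
(263, 166.5) [ 0.4157 -0.321   0.066 ]
(377, 166.5) [ 0.3924 -0.5088  0.066 ]
(263, 121) [ 0.4888 -0.3334  0.066 ]
(381, 121) [ 0.4655 -0.5205  0.066 ]
(322, 66) 0.2 [ 0.5494 -0.4337  0.2   ]
(322, 66) 0.22 [ 0.5479 -0.4332  0.22  ]
(322, 66) 0.24 [ 0.5465 -0.4328  0.24  ]
```

Run:
```python
from h import *
import pickle
np.set_printoptions(precision=4,suppress=True)
i=pickle.load(open('w1.pkl','rb'))
O=np.array([.5485,-.434,0]);M=R.from_euler('z',-7.1,degrees=True).as_matrix()
L=lambda p:M.T@(p-O)
e,d=ray(0,(321.3,65.5),i)
for dep in(.358,.366,.374): print('lip by width',dep,L(e+d*dep))
for hx in(.095,.1,.105,.11,.115):
  for t in np.linspace(.3,.44,1401):
    p=L(e+d*t)
    if abs(np.hypot(p[0]-hx,p[2]-.088)-.1756)<1e-4: print(hx,t,p,'theta',np.arctan2(p[2]-.088,hx-p[0])-.1717);break
for p,z in(((284,162.5),.08),((284,158.5),.078),((284,147.2),.074),((284,132),.067)): print('rock',L(onz(0,p,z,i)),onz(0,p,z,i))
g=cv2.imread('pics/w1.png').max(2)[185:225,232:300]; print(g.min())
k,l,s,c=cv2.connectedComponentsWithStats((g<70).astype('uint8'))
for j in range(1,k):
    if s[j,4]>30: print(c[j]+[232,185],s[j],onz(0,c[j]+[232,185],.029,i))
```

```text
lip by width 0.358 [-0.0015  0.0017  0.2387]
lip by width 0.366 [-0.0009  0.0016  0.2301]
lip by width 0.374 [-0.0002  0.0015  0.2216]
0.095 0.3615 [-0.0012  0.0016  0.2349] theta 0.8191617371280209
0.1 0.3645 [-0.001   0.0016  0.2317] theta 0.7864908831083083
0.105 0.3677 [-0.0007  0.0016  0.2283] theta 0.7532050482666308
0.11 0.3712 [-0.0005  0.0015  0.2246] theta 0.718928061870096
0.115 0.3749 [-0.0002  0.0015  0.2206] theta 0.6839480715140952
rock [-0.1362  0.0593  0.08  ] [ 0.4206 -0.3583  0.08  ]
rock [-0.1301  0.0593  0.078 ] [ 0.4268 -0.359   0.078 ]
rock [-0.1124  0.0592  0.074 ] [ 0.4443 -0.3613  0.074 ]
rock [-0.089   0.0592  0.067 ] [ 0.4675 -0.3642  0.067 ]
52
[276.4978 199.5844] [ 33   7  24  16 231] [ 0.3452 -0.3282  0.029 ]
[244.6  211.31] [  7  21  12  11 100] [ 0.3301 -0.2663  0.029 ]
```

>>> {"method": "carry_out", "body": {
  "targets": [
    [0.055,0.003,0.088,0,0,0],
    [0.055,0.003,0.088,0,0,0],
    [0.055,0.003,0.088,0,0,0],
    [0.055,0.003,0.088,0,0,0],
    [0,0,0,0,0,0]
  ]
}}

```text
time_s: 3.95
tcp_pos: [0.5517, -0.4318, 0.2603]
eef_rot: [-179.8, 0.4, -6.9]
contact_force: [-0.6, 0.8, 0.8]
gripper_width: 0.0003
gripper_force: 0.0
```

Run:
```python
from h import *
import pickle
i=r.camera_info('wrist'); im=r.capture('wrist'); pickle.dump(i,open('w2.pkl','wb'))
s=r.capture('scene')[185:285,360:480]; t=r.capture('top')[130:230,360:440]
cv2.imwrite('pics/w2.png',np.hstack([cv2.resize(s,(480,400)),cv2.resize(t,(320,400))])[:,:,::-1])
```

```text
(no output)
```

View pics/w2.png

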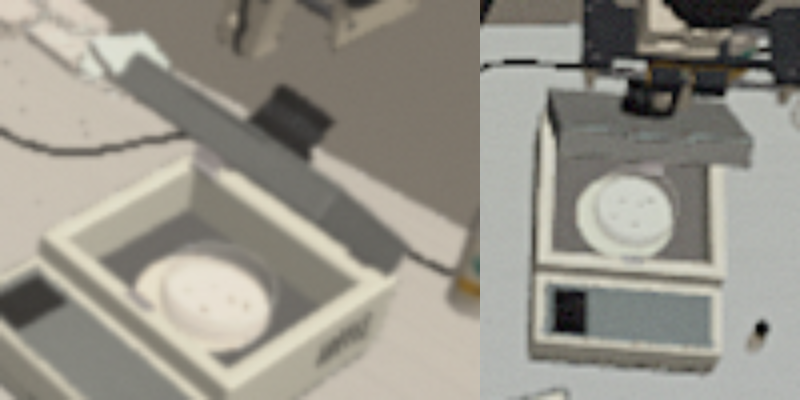

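Run:
```python
from h import *
def proj(n,p):
    c=r.camera_info(n);q=np.array(c['K'])@R.from_euler('xyz',c['attitude'],degrees=True).as_matrix().T@(np.array(p)-c['eye']);return q[:2]/q[2]
O=np.array([.5485,-.434,0]);M=R.from_euler('z',-7.1,degrees=True).as_matrix()
for nm,p in(('tip',(.5517,-.4318,.252)),('lip',O+M@[-.001,.0016,.230]),('hinge',O+M@[.102,0,.088]),('hingeL',O+M@[.102,.095,.088])):
    a=proj('scene',p);b=proj('top',p);print(nm,a,(a-[360,185])*4,b,(b-[360,130])*4+[480,0])
```

```text
tip [418.18873732 206.31250238] [232.75494927  85.25000952] [405.27014212 159.62906261] [661.08056848 118.51625045]
lip [416.14631995 213.41557851] [224.58527979 113.66231404] [404.44921085 163.57154352] [657.79684342 134.28617408]
hinge [432.34222781 237.57844745] [289.36891125 210.31378978] [398.72592904 159.93550991] [634.90371616 119.74203965]
hingeL [409.48989579 221.30385271] [197.95958315 145.21541085] [375.85349812 158.0270797 ] [543.41399246 112.10831878]
```

>>> {"method": "carry_out", "body": {
  "targets": [
    [0,0,0,0,0,0],
    [0,0,0.01,0,0,0],
    [0,0,0.01,0,0,0],
    [0,0,0.01,0,0,0],
    [0,0,0,0,0,0]
  ]
}}

```text
time_s: 4.72
tcp_pos: [0.5508, -0.4341, 0.2496]
eef_rot: [-180.0, 0.1, -7.0]
contact_force: [-0.0, 0.9, -0.4]
gripper_width: 0.0005
gripper_force: 0.0
```

>>> {"method": "carry_out", "body": {
  "targets": [
    [0,0,0.012,0,0,0],
    [-0.014,0,0.014,0,0,0],
    [-0.014,0,0.016,0,0,0],
    [-0.014,0,0.017,0,0,0],
    [-0.014,0,0.018,0,0,0]
  ]
}}

```text
time_s: 5.35
tcp_pos: [0.5227, -0.4307, 0.2113]
eef_rot: [180.0, -0.0, -7.0]
contact_force: [-0.0, 0.4, 0.1]
gripper_width: 0.0003
gripper_force: 0.0
```

Run:
```python
from h import *
import pickle
pickle.dump(r.camera_info('wrist'),open('w3.pkl','wb'))
cv2.imwrite('pics/w3.png',r.capture('wrist')[:,:,::-1])
```

```text
(no output)
```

View pics/w3.png

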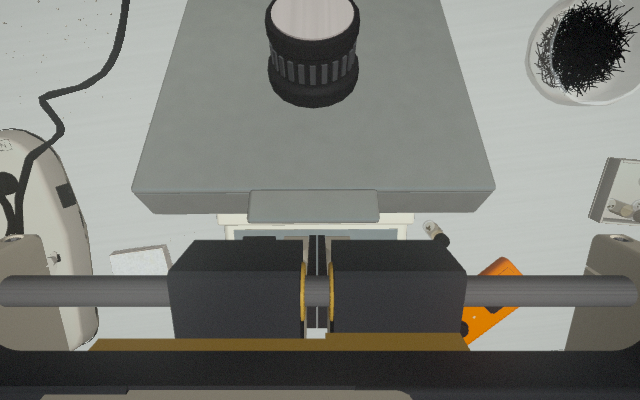

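Run:
```python
from h import *
import pickle
np.set_printoptions(precision=4,suppress=True)
i=pickle.load(open('w3.pkl','rb'));s=r.get_state()
O=np.array([.5485,-.434,0]);M=R.from_euler('z',-7.1,degrees=True).as_matrix()
L=lambda p:M.T@(p-O)
Rc=R.from_euler('xyz',i['attitude'],degrees=True).as_matrix()
T=R.from_euler('xyz',s['eef_rot'],degrees=True).as_matrix()
for dx in(-.011,0,.011):
    p=s['tcp_pos']+T@[dx,0,.008];q=np.array(i['K'])@Rc.T@(p-i['eye']);print('tip px',q[:2]/q[2],q[2],L(p))
for nm,v,w in(('back',191,131),('front',221,133)):
    e,d=ray(0,(314.5,v),i);print(nm,L(e+d*340.2*.064/w))
for w in(360,):
    e,d=ray(0,(313,190),i);print('hood edge if 190 wide',L(e+d*340.2*.19/w))
print(s['contact_force'],s['tcp_pos'])
```

```text
tip px [316.9311 247.8012] 0.2066473887285772 [-0.0382  0.0005  0.202 ]
tip px [316.9285 230.9807] 0.20351553288021515 [-0.0272  0.0005  0.202 ]
tip px [316.9259 213.6344] 0.20038367703185309 [-0.0162  0.0005  0.202 ]
back [0.0059 0.0017 0.231 ]
front [-0.0073  0.0017  0.2376]
hood edge if 190 wide [0.0027 0.0026 0.2181]
[-1.6682  0.2119 -2.4119] [ 0.5215 -0.4301  0.21  ]
```

The wrist picture shows the lip at (314,206), not yet moved: the fingers came down in front of it at (317,231). I go up, back over the lip, and straight down further before following the arc.

>>> {"method": "carry_out", "body": {
  "targets": [
    [0,0,-0.05,0,0,0],
    [0,0,-0.05,0,0,0],
    [0.03,0,0,0,0,0],
    [0.035,0,0,0,0,0],
    [0,0,0,0,0,0]
  ]
}}

```text
time_s: 6.02
tcp_pos: [0.5564, -0.4344, 0.2602]
eef_rot: [-180.0, 0.1, -7.0]
contact_force: [-0.5, 0.2, -0.5]
gripper_width: 0.0005
gripper_force: 0.0
```

>>> {"method": "carry_out", "body": {
  "targets": [
    [0,0,0.01,0,0,0],
    [0,0,0.01,0,0,0],
    [0,0,0.01,0,0,0],
    [0,0,0.01,0,0,0],
    [0,0,0,0,0,0]
  ]
}}

```text
time_s: 6.65
tcp_pos: [0.5553, -0.4346, 0.2413]
eef_rot: [-180.0, 0.0, -7.0]
contact_force: [1.1, 0.8, 0.1]
gripper_width: 0.0005
gripper_force: 0.0
```

>>> {"method": "carry_out", "body": {
  "targets": [
    [0,0,0.012,0,0,0],
    [0,0,0.012,0,0,0],
    [0,0,0.012,0,0,0]
  ]
}}

```text
time_s: 7.02
tcp_pos: [0.5555, -0.4346, 0.2233]
eef_rot: [-180.0, 0.0, -7.0]
contact_force: [0.1, -0.6, 1.2]
gripper_width: 0.0003
gripper_force: 0.0
```

Run:
```python
from h import *
import pickle
np.set_printoptions(precision=4,suppress=True)
i=r.camera_info('wrist');im=r.capture('wrist');s=r.get_state();print(s['contact_force'],s['tcp_pos'])
pickle.dump(i,open('w4.pkl','wb'));cv2.imwrite('pics/w4.png',im[:,:,::-1])
g=im.max(2).astype(int)
print(g[150:240:3,270]); print(g[150:240:3,365])
```

```text
[-0.3434 -0.9546 -1.235 ] [ 0.5552 -0.4344  0.2223]
[138 137 138 136 137 136 139 138 136 134 134 135 136 137 135 137 135 136
 133 135 135 135 137 134 132 133 137 131 133 136]
[134 137 139 135 136 136 136 135 135 136 136 138 134 136 137 134 133 134
 136 134 134 131 131 132 132 133 133 135 134 135]
```

>>> {"method": "carry_out", "body": {
  "targets": [
    [-0.004,0,0.012,0,0,0],
    [-0.006,0,0.012,0,0,0],
    [-0.006,0,0.012,0,0,0],
    [-0.006,0,0.012,0,0,0]
  ]
}}

```text
time_s: 7.58
tcp_pos: [0.5445, -0.4334, 0.1998]
eef_rot: [180.0, -0.0, -7.0]
contact_force: [0.6, 0.9, 2.0]
gripper_width: 0.0005
gripper_force: 0.9
```

Run:
```python
from h import *
im=r.capture('wrist');s=r.get_state();print(s['contact_force'],s['tcp_pos'])
a=cv2.imread('pics/w4.png')
t=r.capture('scene')[185:285,360:480,::-1]
cv2.imwrite('pics/w5.png',np.hstack([a[:260,120:520],np.ascontiguousarray(im[:260,120:520,::-1])]))
cv2.imwrite('pics/w5.png',np.hstack([im[:260,120:520,::-1],cv2.resize(t,(312,260))]))
```

```text
[-0.99830215  0.13103754  0.87864992] [ 0.54383881 -0.43312088  0.19879411]
```

View pics/w5.png

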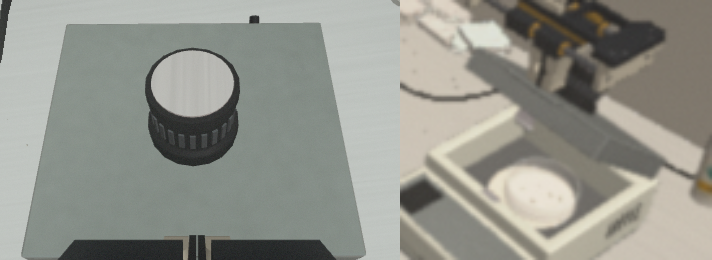

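The picture shows the hood going down under the fingertips at (195,245). I keep following the arc.

>>> {"method": "carry_out", "body": {
  "targets": [
    [-0.016,0,0.018,0,0,0],
    [-0.016,0,0.018,0,0,0],
    [-0.016,0,0.02,0,0,0],
    [-0.016,0,0.02,0,0,0],
    [-0.016,0,0.02,0,0,0]
  ]
}}

```text
time_s: 8.3
tcp_pos: [0.5045, -0.4283, 0.151]
eef_rot: [-180.0, -0.0, -7.0]
contact_force: [0.9, 0.2, 1.0]
gripper_width: 0.0004
gripper_force: 0.5
```

>>> {"method": "carry_out", "body": {
  "targets": [
    [-0.01,0,0.015,0,0,0],
    [-0.01,0,0.015,0,0,0],
    [-0.005,0,0.012,0,0,0],
    [0,0,0.01,0,0,0],
    [0,0,0,0,0,0]
  ]
}}

```text
time_s: 8.93
tcp_pos: [0.4923, -0.4268, 0.1253]
eef_rot: [-180.0, 0.1, -7.0]
contact_force: [0.2, -0.2, 0.2]
gripper_width: 0.0003
gripper_force: 0.0
```

>>> {"method": "carry_out", "body": {
  "targets": [
    [0,0,0.005,0,0,0],
    [0,0,0.005,0,0,0],
    [0,0,0,0,0,0]
  ]
}}

```text
time_s: 9.3
tcp_pos: [0.4926, -0.427, 0.1206]
eef_rot: [-180.0, 0.0, -7.0]
contact_force: [-0.1, -0.3, 0.0]
gripper_width: 0.0003
gripper_force: 0.0
```

Run:
```python
from h import *
np.set_printoptions(precision=4,suppress=True)
i=r.camera_info('wrist');im=r.capture('wrist');s=r.get_state();print(s['contact_force'],s['tcp_pos'],s['joint_torque'])
cv2.imwrite('pics/w6.png',im[:,:,::-1])
hsv=cv2.cvtColor(im,cv2.COLOR_RGB2HSV)
O=np.array([.5485,-.434,0]);M=R.from_euler('z',-7.1,degrees=True).as_matrix()
L=lambda p:M.T@(p-O)
edge=np.abs(cv2.Sobel(cv2.GaussianBlur(im,(5,5),0).max(2).astype(np.float32),cv2.CV_32F,1,0))
for v in range(20,240,20):
    row=edge[v]; l=np.argmax(row[20:240])+20; q=np.argmax(row[400:620])+400
    e,d=ray(0,((l+q)/2,v),i); print(v,l,q,row[l],row[q],im[v,250],L(e+d*340.2*.19/(q-l)))
```

```text
[-1.2062 -0.3379 -0.5751] [ 0.4926 -0.4269  0.1207] [ -0.032  -57.5549  26.7579   6.2754   0.071    0.0005]
20 37 508 282.0 132.0 [133 142 142] [0.0496 0.0185 0.1485]
40 118 507 131.0 137.0 [134 143 145] [0.0462 0.0028 0.1193]
60 119 505 140.0 137.0 [54 57 56] [0.037  0.003  0.1207]
80 121 504 140.0 141.0 [59 60 60] [0.0276 0.0028 0.1221]
100 123 502 140.0 129.0 [56 59 63] [0.0181 0.0028 0.1231]
120 125 501 135.0 134.0 [134 143 145] [0.0084 0.0025 0.1246]
140 127 499 132.0 126.0 [135 143 145] [-0.0016  0.0026  0.1257]
160 128 498 139.0 132.0 [132 144 144] [-0.0115  0.0026  0.1277]
180 130 496 148.0 135.0 [130 140 141] [-0.0218  0.0026  0.1287]
200 132 494 148.0 132.0 [131 142 141] [-0.0324  0.0026  0.1299]
220 134 493 146.0 137.0 [132 142 142] [-0.043   0.0023  0.1315]
```

Run:
```python
from h import *
w=cv2.imread('pics/w6.png')[0:340,100:540]
s=r.capture('scene')[180:300,340:480,::-1]; t=r.capture('top')[145:230,360:440,::-1]
top=np.hstack([w,cv2.resize(t,(320,340),interpolation=cv2.INTER_CUBIC)])
s2=cv2.resize(s,(303,260),interpolation=cv2.INTER_CUBIC)
z=cv2.resize(cv2.imread('pics/w6.png')[170:300,230:410],(360,260),interpolation=cv2.INTER_CUBIC)
b=np.zeros((260,760,3),np.uint8); b[:,:303]=s2; b[:,310:670]=z
cv2.imwrite('pics/m.png',np.vstack([top,b]))
```

```text
(no output)
```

View pics/m.png

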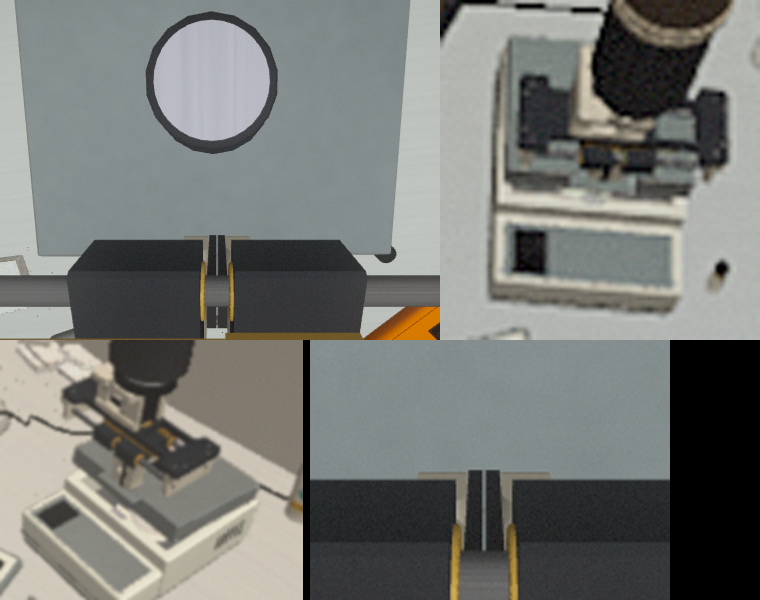

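The composite shows the fingertips (217,236) over the hood, which is almost shut. There is no force yet, so I keep pressing down until the catch.

>>> {"method": "carry_out", "body": {
  "targets": [
    [-0.008,0,0.004,0,0,0],
    [-0.008,0,0.004,0,0,0],
    [0,0,0,0,0,0]
  ]
}}

```text
time_s: 9.82
tcp_pos: [0.4841, -0.4258, 0.1167]
eef_rot: [-180.0, 0.0, -7.0]
contact_force: [0.2, -0.3, 0.5]
gripper_width: 0.0004
gripper_force: 0.0
```

```bash
cat >> h.py <<'E'
O=np.array([.5485,-.434,0]);M=R.from_euler('z',-7.1,degrees=True).as_matrix()
L=lambda p:M.T@(p-O)
def hood(W=.19):
    i=r.camera_info('wrist');im=r.capture('wrist')
    edge=np.abs(cv2.Sobel(cv2.GaussianBlur(im,(5,5),0).max(2).astype(np.float32),cv2.CV_32F,1,0));P=[]
    for v in range(30,230,8):
        l=np.argmax(edge[v,20:240])+20; q=np.argmax(edge[v,400:620])+400
        e,d=ray(0,((l+q)/2,v),i); P.append(L(e+d*340.2*W/(q-l)))
    P=np.array(P); P=P[np.abs(P[:,1]-np.median(P[:,1]))<.004]; f=np.polyfit(P[:,0],P[:,2],1)
    return -np.arctan(f[0]),np.polyval(f,-.05),len(P),r.get_state()['contact_force'],r.get_state()['tcp_pos']
E
python3 - <<'E'
from h import *
for W in(.185,.19,.2,.205): print(W,hood(W))
im=cv2.imread('pics/w1.png');print(im[222:250,310,1],im[222:250,324,1],im[222:250,317,1])
E
```

```text
0.185 (np.float64(0.10400501841859727), np.float64(0.13262428130935605), 25, array([1.28565629, 0.42478164, 0.57098972]), array([ 0.48419579, -0.42588921,  0.11675208]))
0.19 (np.float64(0.10641200276252635), np.float64(0.12812788374630898), 25, array([ 0.46064399, -0.39461131, -0.2856439 ]), array([ 0.48436357, -0.42595691,  0.11682664]))
0.2 (np.float64(0.10407935806227178), np.float64(0.11878573605588597), 25, array([ 0.69442706,  0.7332017 , -1.18997288]), array([ 0.48450547, -0.42596145,  0.11683584]))
0.205 (np.float64(0.10568688444503935), np.float64(0.11424568609129955), 25, array([ 1.01236002, -0.58383419,  0.03311659]), array([ 0.48455704, -0.42596875,  0.11680856]))
[177 177 179 177 177 176 177 179 177 177 176 179 177  73  50  53  51  50
  49  47  50  44  45  47  41  47  45  45] [177 179 179 176 176 176 177 177 176 178 178 178 175  90  74  72  47  48
  48  50  45  45  46  43  43  43  51  49] [178 178 179 179 174 176 177 176 177 177 176 176 174 149 147 143 144 146
 143 143 147 146 144 144 145 143 144 145]
```

>>> {"method": "carry_out", "body": {
  "targets": [
    [-0.002,0,0.008,0,0,0],
    [-0.002,0,0.008,0,0,0],
    [0,0,0,0,0,0]
  ]
}}

```text
time_s: 10.4
tcp_pos: [0.483, -0.426, 0.1095]
eef_rot: [180.0, -0.1, -7.0]
contact_force: [0.2, 0.2, 5.1]
gripper_width: 0.0004
gripper_force: 2.4
```

```bash
python3 -c "
from h import *
print(hood())"
```

```text
(np.float64(0.06629629409122567), np.float64(0.12219526603168386), 25, array([-0.77282943,  1.24650367,  6.01676645]), array([ 0.48297527, -0.42600661,  0.10945733]))
```

Catch force is building (5–6 N). I push on.

>>> {"method": "carry_out", "body": {
  "targets": [
    [0,0,0.006,0,0,0],
    [0,0,0.006,0,0,0],
    [0,0,0,0,0,0]
  ]
}}

```text
time_s: 10.82
tcp_pos: [0.4825, -0.4256, 0.1023]
eef_rot: [-180.0, 0.0, -7.0]
contact_force: [0.6, -0.1, 0.6]
gripper_width: 0.0004
gripper_force: 0.0
```

>>> {"method": "carry_out", "body": {
  "targets": [
    [0,0,0.006,0,0,0],
    [0,0,0.006,0,0,0],
    [0,0,0,0,0,0]
  ]
}}

```text
time_s: 11.2
tcp_pos: [0.4828, -0.4258, 0.0979]
eef_rot: [180.0, -0.0, -7.0]
contact_force: [-3.1, 2.9, 8.8]
gripper_width: 0.0004
gripper_force: 4.8
```

```bash
python3 -c "
from h import *
print(hood())"
```

```text
(np.float64(0.0012967922133950835), np.float64(0.11248543866858118), 20, array([-1.83519103,  2.37716082,  9.19423429]), array([ 0.48278774, -0.42579894,  0.09795881]))
```

The hood is shut: measured angle about 0.001, and the stop gave 9 N. It also calibrates the closed fingertips, which touch at TCP z + 18 mm. Next I rise and go over the rocker.

>>> {"method": "carry_out", "body": {
  "targets": [
    [0,0,-0.08,0,0,0],
    [-0.064,-0.059,0,0,0,0],
    [-0.064,-0.059,0,0,0,0],
    [0,0,0.04,0,0,0],
    [0,0,0,0,0,0]
  ]
}}

```text
time_s: 11.88
tcp_pos: [0.4256, -0.3587, 0.116]
eef_rot: [-180.0, 0.1, -7.0]
contact_force: [0.2, 0.6, 0.7]
gripper_width: 0.0006
gripper_force: 0.0
```

```bash
python3 -c "
from h import *
s=r.get_state();print(s['tcp_pos'],L(s['tcp_pos']),s['contact_force'],s['joints'])
print(hood())
cv2.imwrite('pics/w7.png',r.capture('wrist')[:,:,::-1])"
```

```text
[ 0.42557839 -0.35871288  0.1159738 ] [-0.13128464  0.05951652  0.1159738 ] [0.213407   0.57861869 0.69082211] [-1.99847801e+01  1.39712277e+01 -2.13935727e+01 -2.42642570e-02
 -5.47372361e+01  1.03005913e+02]
(np.float64(0.07392152923429514), np.float64(0.15607937579862405), 8, array([ 0.87539783, -0.27643075,  1.53298722]), array([ 0.42631966, -0.35930713,  0.11667916]))
```

>>> {"method": "carry_out", "body": {
  "targets": [
    [0,0,0.04,0,0,0],
    [0,0,0.04,0,0,0],
    [0,0,0.014,0,0,0],
    [0,0,0,0,0,0]
  ]
}}

```text
time_s: 12.48
tcp_pos: [0.4265, -0.3597, 0.0698]
eef_rot: [180.0, 0.0, -7.0]
contact_force: [-1.0, -0.2, 0.1]
gripper_width: 0.0004
gripper_force: 0.0
```

>>> {"method": "carry_out", "body": {
  "targets": [
    [0,0,0.006,0,0,0],
    [0,0,0.006,0,0,0],
    [0,0,0.004,0,0,0],
    [0,0,0,0,0,0]
  ]
}}

```text
time_s: 12.98
tcp_pos: [0.4263, -0.3593, 0.0618]
eef_rot: [-180.0, 0.0, -7.0]
contact_force: [0.8, -0.1, -0.1]
gripper_width: 0.0005
gripper_force: 0.0
```

>>> {"method": "carry_out", "body": {
  "targets": [
    [0,0,0.004,0,0,0],
    [0,0,0.004,0,0,0],
    [0,0,0,0,0,0]
  ]
}}

```text
time_s: 13.35
tcp_pos: [0.4262, -0.3593, 0.0578]
eef_rot: [-180.0, 0.0, -7.0]
contact_force: [-0.2, -0.5, -0.7]
gripper_width: 0.0003
gripper_force: 0.0
```

>>> {"method": "carry_out", "body": {
  "targets": [
    [0,0,0.004,0,0,0],
    [0,0,0.004,0,0,0],
    [0,0,0,0,0,0]
  ]
}}

```text
time_s: 13.72
tcp_pos: [0.4262, -0.3593, 0.0535]
eef_rot: [-180.0, 0.0, -7.0]
contact_force: [-0.5, 0.2, 0.3]
gripper_width: 0.0005
gripper_force: 0.0
```

>>> {"method": "carry_out", "body": {
  "targets": [
    [0,0,0.004,0,0,0],
    [0,0,0,0,0,0]
  ]
}}

```text
time_s: 13.98
tcp_pos: [0.4264, -0.3594, 0.0518]
eef_rot: [180.0, -0.0, -7.0]
contact_force: [-0.1, -1.1, 0.8]
gripper_width: 0.0001
gripper_force: 0.1
```

>>> {"method": "carry_out", "body": {
  "targets": [
    [0,0,0.004,0,0,0],
    [0,0,0,0,0,0]
  ]
}}

```text
time_s: 14.22
tcp_pos: [0.4265, -0.3595, 0.0515]
eef_rot: [180.0, -0.0, -7.0]
contact_force: [-4.9, 5.2, 16.1]
gripper_width: 0.0001
gripper_force: 8.1
```

>>> {"method": "carry_out", "body": {
  "targets": [
    [0,0,-0.1,0,0,0],
    [0,0,-0.1,0,0,0],
    [-0.06,-0.1,-0.03,0,0,0],
    [0,0,0,0,0,0]
  ]
}}

```text
time_s: 14.72
tcp_pos: [0.402, -0.3043, 0.1667]
eef_rot: [-180.0, -0.2, -6.9]
contact_force: [0.7, 0.3, 0.1]
gripper_width: 0.0003
gripper_force: 0.0
```

Run:
```python
from h import *
np.set_printoptions(precision=2,suppress=True)
print(r.get_state()['tcp_pos'])
for n,x0,x1,y0,y1 in(('scene',350,380,250,270),('top',375,392,200,215)):
    for im in(cv2.imread(f'pics/{n}0.png'),np.ascontiguousarray(r.capture(n)[:,:,::-1])):
        g=im.max(2)[y0:y1,x0:x1]
        k,l,s,c=cv2.connectedComponentsWithStats((g<75).astype('uint8'))
        j=1+np.argmax(s[1:,4]); print(n,c[j]+[x0,y0],s[j])
        if n=='scene': print(g[:,10:22:2].T)
i=r.camera_info('wrist');g=r.capture('wrist');cv2.imwrite('pics/w8.png',g[:,:,::-1]);g=g.max(2)
k,l,s,c=cv2.connectedComponentsWithStats((g[:235]<70).astype('uint8'))
for j in range(1,k):
    if s[j,4]>150: print(c[j],s[j],onz(0,c[j],.029,i),onz(0,c[j],.072,i))
```

```text
[ 0.4  -0.3   0.17]
scene [366.28 260.24] [  8   4  18  13 129]
[[182 179 174 178 188 167 139 115  82  58  49  52  52  69 106 150 177 177
  160 136]
 [180 173 174 186 172 142 114  84  60  54  52  53  51  52  54  70 110 156
  178 175]
 [173 173 187 172 134 110  79  58  54  55  53  55  51  53  53  50  63  93
  132 160]
 [178 189 171 134 109  78  56  53  52  52  52  53  50  53  52  60  84 112
  118 121]
 [193 171 135 111  81  58  53  53  53  54  55  53  52  55  61  86 111 120
  118 118]
 [184 184 161 130  91  64  57  52  52  54  54  51  55  66  94 113 119 119
  118 118]]
scene [366.39 260.05] [  8   4  18  13 117]
[[201 200 196 201 211 187 155 129 103  73  58  55  61  76 118 169 200 200
  177 150]
 [199 193 193 208 192 158 127  93  66  58  57  56  58  56  61  78 122 176
  201 197]
 [194 192 208 190 150 123  88  63  57  56  58  58  59  57  57  55  69 104
  147 179]
 [197 210 192 151 123  89  62  56  59  58  59  57  58  59  56  63  94 124
  133 134]
 [214 192 148 110  78  60  55  58  57  60  57  57  56  56  68  94 124 132
  133 132]
 [206 206 180 139  98  68  58  58  57  55  59  56  56  72 104 126 133 133
  132 134]]
top [382.33 207.42] [ 3  2  9 12 89]
top [381.53 206.17] [  1   0  11  14 108]
[47.23 76.04] [   0    0   91  159 4367] [ 0.52 -0.08  0.03] [ 0.52 -0.11  0.07]
[375.46  55.3 ] [341   0  98  68 410] [ 0.51 -0.37  0.03] [ 0.5  -0.36  0.07]
[120.77  65.08] [109  50  23  31 471] [ 0.52 -0.15  0.03] [ 0.52 -0.17  0.07]
[577.51  64.89] [541  63  83   4 219] [ 0.48 -0.54  0.03] [ 0.48 -0.51  0.07]
[379.01 132.27] [ 358  102   44   63 2605] [ 0.44 -0.37  0.03] [ 0.44 -0.36  0.07]
[604.11 118.69] [592 110  26  18 372] [ 0.43 -0.57  0.03] [ 0.43 -0.54  0.07]
[348.21 227.56] [323 216  46  19 554] [ 0.35 -0.33  0.03] [ 0.37 -0.33  0.07]
```

Run:
```python
from h import *
np.set_printoptions(precision=2,suppress=True)
g=cv2.imread('pics/w8.png').max(2).astype(float)
def cross(row,thr):
    d=row<thr; a=np.argmax(d); b=len(d)-1-np.argmax(d[::-1])
    return a-1+(row[a-1]-thr)/(row[a-1]-row[a]), b+(thr-row[b])/(row[b+1]-row[b])
for v in range(98,172,3):
    row=g[v,345:415]; 
    print(v,cross(row,90) if row.min()<90 else None,row[[3,15,25,35,65]])
col=g[:,380];print(col[95:110],col[155:175])
```

```text
98 None [136. 131. 129. 131. 129.]
101 (np.float64(41.7), np.float64(55.13636363636363)) [132. 112. 108. 107. 130.]
104 (np.float64(13.58108108108108), np.float64(57.15555555555556)) [135.  61.  57.  57. 128.]
107 (np.float64(13.58904109589041), np.float64(56.76470588235294)) [136.  57.  51.  64. 128.]
110 (np.float64(13.4), np.float64(56.54545454545455)) [132.  56.  49.  48. 129.]
113 (np.float64(13.37037037037037), np.float64(56.52054794520548)) [133.  53.  52.  48. 131.]
116 (np.float64(13.346938775510203), np.float64(56.417910447761194)) [134.  56.  48.  52. 130.]
119 (np.float64(13.0), np.float64(56.17391304347826)) [137.  58.  51.  47. 132.]
122 (np.float64(12.933333333333334), np.float64(55.7037037037037)) [136.  58.  54.  49. 131.]
125 (np.float64(12.911111111111111), np.float64(55.526315789473685)) [132.  56.  50.  51. 130.]
128 (np.float64(12.711864406779661), np.float64(55.486111111111114)) [134.  58.  54.  51. 131.]
131 (np.float64(12.716666666666667), np.float64(55.403225806451616)) [132.  58.  52.  51. 130.]
134 (np.float64(12.714285714285714), np.float64(55.17777777777
[... 500 characters left out ...]
2 (np.float64(12.105263157894736), np.float64(53.66)) [135.  59.  58.  57. 130.]
155 (np.float64(12.057142857142857), np.float64(53.68888888888889)) [133.  62.  55.  57. 130.]
158 (np.float64(12.088235294117647), np.float64(53.45945945945946)) [134.  58.  58.  57. 131.]
161 (np.float64(11.741379310344827), np.float64(53.33846153846154)) [155.  58.  59.  53. 132.]
164 (np.float64(12.75), np.float64(52.16326530612245)) [140.  68.  84.  85. 132.]
167 None [133. 149. 145. 145. 162.]
170 None [178. 178. 178. 175. 175.]
[127. 129. 129. 131. 131. 128. 107.  58.  53.  57.  56.  58.  64.  48.
  48.] [ 57.  56.  53.  57.  52.  59.  53.  60.  58.  85. 129. 132. 145. 192.
 185. 175. 166. 147. 155. 179.]
```

Run:
```python
from h import *
np.set_printoptions(precision=1,suppress=True,linewidth=150)
g=cv2.imread('pics/w8.png').mean(2)
print('rows w8',g[100:168,370:388].mean(1))
print('cols rear',g[108:128,355:405].mean(0));print('cols front',g[140:160,355:405].mean(0))
a=cv2.imread('pics/w1.png').mean(2)
print('rows w1',a[129:166,279:289].mean(1)); print('cols rear',a[135:145,270:298].mean(0));print('cols front',a[150:160,270:298].mean(0))
```

```text
rows w8 [125.3 102.4  55.6  54.1  53.6  53.9  55.1  53.1  47.5  47.2  47.5  46.8  52.1  49.1  49.   49.1  48.5  48.6  48.6  48.4  48.2  48.7  48.8  49.
  49.1  48.7  49.3  49.7  49.5  48.9  49.3  49.2  48.9  49.6  51.9  54.   55.5  54.8  54.6  54.8  55.2  55.4  55.5  54.9  54.8  54.9  54.3  55.2
  55.6  55.4  54.9  55.4  54.7  55.2  55.5  55.2  54.9  54.1  56.9  54.9  56.5  55.7  56.   56.8  82.7 126.4 127.7 141.9]
cols rear [129.  127.9 128.2  96.   56.5  56.   56.4  57.2  56.5  56.2  55.4  50.7  47.   48.   50.9  49.9  50.1  49.4  49.5  49.   48.5  49.7  48.7  48.3
  49.2  48.2  48.6  48.8  47.8  47.7  47.2  48.4  47.7  47.   47.   47.7  46.8  47.2  47.1  47.   46.9  50.2  51.5  51.7  52.5  50.9  78.3 122.1
 126.3 126.3]
cols front [129.6 130.1 103.4  59.2  56.9  57.5  57.2  57.1  56.7  56.1  52.3  52.4  56.5  55.2  56.   55.8  55.8  56.   55.6  56.3  56.4  55.2  55.   54.9
  55.5  54.7  54.3  54.8  54.2  54.7  54.4  54.3  54.8  54.2  54.1  54.   53.3  53.1  51.8  54.1  53.4  53.4  53.9  53.9  85.1 124.8 127.8 128.
 127.5 127.2]
rows w1 [125.5 125.8 124.9  67.2  57.4  58.9  57.6  55.2  57.4  57.2  58.7  57.8  56.8  57.5  57.8  58.9  57.7  57.5  57.8  58.5  58.1  58.5  59.2  58.6
  58.9  58.7  59.6  59.4  59.5  60.2  56.1  54.8  58.1  59.6 125.3 156.9 175.8]
cols rear [127.3 127.3 127.5  86.3  61.4  58.4  58.6  58.8  59.6  56.6  58.8  57.8  57.1  57.4  58.6  58.1  56.8  57.9  55.9  57.6  55.5  57.3  57.6  58.6
  80.7 124.7 127.4 126.3]
cols front [128.9 128.2 128.6 127.9  72.6  59.1  58.5  57.7  59.5  59.1  59.4  57.7  58.8  59.6  58.9  58.6  59.1  58.9  58.6  58.6  56.1  56.3  58.6  58.1
  62.8 125.3 127.8 127.1]
```

The front half of the rocker now has the same shade as the bezel, so it is level, and the rear half is tilted up: the lamp is on. Next comes the bar key.

>>> {"method": "carry_out", "body": {
  "targets": [
    [-0.055,0.029,0,0,0,0],
    [-0.055,0.029,0,0,0,0],
    [0,0,0.1,0,0,0],
    [0,0,0.1,0,0,0],
    [0,0,0,0,0,0]
  ]
}}

```text
time_s: 15.5
tcp_pos: [0.3415, -0.3275, 0.0614]
eef_rot: [-179.9, 0.5, -7.1]
contact_force: [0.4, -0.9, 1.0]
gripper_width: 0.0005
gripper_force: 0.0
```

>>> {"method": "carry_out", "body": {
  "targets": [
    [0,0,0.03,0,0,0],
    [0,0,0.03,0,0,0],
    [0,0,0.02,0,0,0],
    [0,0,0,0,0,0]
  ]
}}

```text
time_s: 16.0
tcp_pos: [0.3448, -0.3284, 0.0251]
eef_rot: [180.0, 0.0, -7.0]
contact_force: [-0.5, -0.6, 1.0]
gripper_width: 0.0003
gripper_force: 0.0
```

>>> {"method": "carry_out", "body": {
  "targets": [
    [0,0,0.01,0,0,0],
    [0,0,0.01,0,0,0],
    [0,0,0,0,0,0]
  ]
}}

```text
time_s: 16.38
tcp_pos: [0.3443, -0.3281, 0.0147]
eef_rot: [-180.0, 0.0, -7.0]
contact_force: [-0.1, 0.2, -0.3]
gripper_width: 0.0003
gripper_force: 0.0
```

>>> {"method": "carry_out", "body": {
  "targets": [
    [0,0,0.006,0,0,0],
    [0,0,0.006,0,0,0],
    [0,0,0,0,0,0]
  ]
}}

```text
time_s: 16.75
tcp_pos: [0.3446, -0.3282, 0.0088]
eef_rot: [180.0, 0.0, -7.0]
contact_force: [0.3, 0.7, 2.2]
gripper_width: 0.0002
gripper_force: 0.9
```

>>> {"method": "carry_out", "body": {
  "targets": [
    [0,0,0.004,0,0,0],
    [0,0,0.004,0,0,0],
    [0,0,0,0,0,0]
  ]
}}

```text
time_s: 17.12
tcp_pos: [0.3446, -0.3282, 0.0051]
eef_rot: [180.0, -0.0, -7.0]
contact_force: [-0.6, 1.8, 6.3]
gripper_width: 0.0005
gripper_force: 2.8
```

>>> {"method": "carry_out", "body": {
  "targets": [
    [0,0,0.002,0,0,0],
    [0,0,0,0,0,0],
    [0,0,0,0,0,0],
    [0,0,0,0,0,0],
    [0,0,0,0,0,0]
  ]
}}

```text
time_s: 17.75
tcp_pos: [0.3447, -0.3283, 0.0049]
eef_rot: [180.0, -0.0, -7.0]
contact_force: [-3.3, 3.6, 17.2]
gripper_width: 0.0003
gripper_force: 8.5
```

>>> {"method": "carry_out", "body": {
  "targets": [
    [0,0,0,0,0,0],
    [0,0,0,0,0,0],
    [0,0,0,0,0,0],
    [0,0,0,0,0,0],
    [0,0,0,0,0,0]
  ]
}}

```text
time_s: 18.38
tcp_pos: [0.3447, -0.3283, 0.0048]
eef_rot: [180.0, -0.0, -7.0]
contact_force: [-3.3, 4.4, 17.1]
gripper_width: 0.0003
gripper_force: 8.5
```

>>> {"method": "carry_out", "body": {
  "targets": [
    [0,0,-0.01,0,0,0],
    [0,0,-0.02,0,0,0],
    [0,0,-0.08,0,0,0],
    [0,0,-0.1,0,0,0],
    [0,0,-0.1,0,0,0]
  ]
}}

```text
time_s: 19.0
tcp_pos: [0.3441, -0.328, 0.1607]
eef_rot: [-180.0, 0.0, -7.0]
contact_force: [0.8, -1.2, -0.9]
gripper_width: 0.0003
gripper_force: 0.0
```

>>> {"method": "carry_out", "body": {
  "targets": [
    [0.05,0.1,-0.05,0,0,0],
    [0.05,0.1,-0.05,0,0,0],
    [0,0,-0.1,0,0,0],
    [0,0,0,0,0,0],
    [0,0,0,0,0,0]
  ]
}}

```text
time_s: 19.62
tcp_pos: [0.3816, -0.4331, 0.2587]
eef_rot: [-180.0, -0.0, -7.0]
contact_force: [0.6, 0.2, 0.2]
gripper_width: 0.0006
gripper_force: 0.0
```

Run:
```python
from h import *
np.set_printoptions(precision=4,suppress=True)
i=r.camera_info('wrist');im=r.capture('wrist');g=im.max(2);print(r.get_state()['tcp_pos'])
cv2.imwrite('pics/w9.png',im[:,:,::-1])
k,l,s,c=cv2.connectedComponentsWithStats((g[:238]<70).astype('uint8'))
for j in range(1,k):
    if 60<s[j,4]<3000: print(c[j],s[j],onz(0,c[j],.029,i),onz(0,c[j],.072,i))
g=np.ascontiguousarray(r.capture('scene')).max(2)[265:298,303:352]
k,l,s,c=cv2.connectedComponentsWithStats((g<85).astype('uint8'))
for j in range(1,k): print('scene pad',c[j]+[303,265],s[j,4])
```

```text
[ 0.3814 -0.4329  0.2582]
[11.5205 55.9954] [   0    0   50  128 1318] [ 0.5409 -0.1078  0.029 ] [ 0.5323 -0.1429  0.072 ]
[52.5199 66.7554] [ 42  55  21  24 327] [ 0.5244 -0.1495  0.029 ] [ 0.5174 -0.1803  0.072 ]
[229.0183  67.4862] [201  67  56   2 109] [ 0.499  -0.3472  0.029 ] [ 0.4948 -0.3572  0.072 ]
[360.0161  66.4839] [329  66  64   2 124] [ 0.4819 -0.4941  0.029 ] [ 0.4794 -0.4886  0.072 ]
[242.503  117.7147] [ 225   94   35   48 1493] [ 0.4426 -0.3521  0.029 ] [ 0.4443 -0.3616  0.072 ]
[421.9671 107.4079] [415 101  15  14 152] [ 0.4284 -0.5618  0.029 ] [ 0.4316 -0.5493  0.072 ]
[482.0882 178.2458] [464 162  36  33 533] [ 0.3341 -0.6326  0.029 ] [ 0.3472 -0.6126  0.072 ]
[238.8283 198.5729] [222 186  36  26 501] [ 0.3452 -0.3291  0.029 ] [ 0.3571 -0.341   0.072 ]
[442.0682 212.6591] [434 205  17  16 220] [ 0.2949 -0.5827  0.029 ] [ 0.3121 -0.5679  0.072 ]
[193.4795 215.4977] [185 208  18  16 219] [ 0.33   -0.2672  0.029 ] [ 0.3435 -0.2856  0.072 ]
scene pad [315.5    272.2727] 22
scene pad [333.8947 281.4912] 57
```

The pad is unmoved, the bar was held about 1.5 s at 6–17 N and let go, and the arm is clear.

```bash
python3 -c "
from plant import r
print(r.close_job())"
```

```text
the job is handed in; nothing more can be done
None
```

The job is handed in, but no verdict came back: by force and camera readings the hood snapped shut, the lamp rocker went on, and the bar key was held down about 1.5 s and let go, with the pad unmoved and the arm clear.

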